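Test and reset the emergency stop

ROBOT

A 6-joint arm with a two-finger parallel gripper is mounted at the origin on a cart in front of the work surface, level with it; the furniture and walls round the work are solid. World frame = base frame: x ahead of the robot, y to its left, z up, the work surface at z = 0. Lengths are in m, angles in degrees, forces in N, time in s.
With the tool pointing down it reaches from about 0.375 to 0.75 m from the base axis. Payload 9 kg.
Tool frame: the origin (TCP) lies at the very end of the fingers, on their centre line; the grasp point (between the pads) lies 19 mm behind it; y points along the fingers, z is the direction in which the jaws open and shut, and the axes are right-handed (so a half turn about y gives the same grasp; the last joint's range is limited). The gripper opens to 85 mm and grips with 20 to 120 N. Pads are 22 mm wide; open, the fingers measure 114 mm over their backs; the gripper's body (76 mm by 85 mm) begins 54 mm behind the grasp point. The pads swing forward as they close: fully open they stand 13 mm farther back than shut.
Start: joints at [-85.067, 5.964, 5.575, 89.605, 0, 77.527], TCP at [0.179, -0.573, 0.231] pointing down, gripper open.
Joint ranges: [-171.21, 171.21], [-48.23, 106.86], [-62.78, 66.21], [-105.2, 120.99], [-86.42, 89.51], [-180, 180]. Speed limits (degrees/s): [127.2, 127.2, 147.25, 180, 180, 180].

INTERFACE

Orientations are given as [roll, pitch, yaw] about the fixed x, y, z axes, in that order (R = Rz(yaw) Ry(pitch) Rx(roll)).
In Python, from rig import robot gives the robot as it stands.
- The arm moves only by the shell command python3 -m inch 'ROWS' [OPENING] [FORCE]. ROWS is JSON, a list of rows, each an object of numbers: "dx", "dy", "dz": the shift along the tool's x, y, z in units of 0.12 m (1.0 is 0.12 m); "ax", "ay", "az": the turn, a rotation vector about the tool's x, y, z in units of pi/4 rad (1.0 is pi/4 rad). In form: [{"dx": .., "dy": .., "dz": .., "ax": .., "ay": .., "az": ..}, ...]. A call has 1 to 5 rows; each row shifts and turns the commanded pose from where the row before left it, along the tool's axes as they then stand; what a row does not reach is not made up. A row lasts 1/12 s, in which the tool goes at most 41.7 mm and 7.16 degrees, less where a joint would pass 70% of its speed; a pose out of reach is approached as far as the arm can. A call with a number of a shift or a turn outside -1 to 1 is refused whole. A call with a gripper value outside its range is refused whole. OPENING is the closure, from 0 (fully open) to 1 (shut), set as the call begins (- or left out, the last holds). The fingers move at their own pace and stop on an object; FORCE is the grip in N (left out, the last holds). Time passes only in rows, so rows that do not move let the fingers close. It gives the time, the measured TCP pose, the force and the opening at its end, in the units of the state.
- robot.get_state(): the state, without advancing time (a new reading comes with each control period).
- robot.get_image(name): name is "side" or "top" or "wrist"; returns a dict with "frame" (400x640x3 uint8, red, green, blue), "fx", "fy", "cx", "cy" (pixels), "R" (3x3) and "t" (3): a world point X has camera coordinates R X + t. Camera axes: x right, y down, z forward; pixel columns grow to the right and rows downward; lengths in m; the calibration is good to about 2 mm. The wrist camera is an equidistant fisheye: a pixel r from the principal point sees the ray r / f radians off the axis. A picture is of the moment at which its call begins. There is no depth.
- robot.hand_in(): hands the job in, once; it reports no verdict.
The state is a dict: "clock": time; "joint_positions": joint angles; "joint_velocities": joint speeds; "effort": joint torques, N m; "tcp_pos": TCP position; "ee_rot": TCP orientation; "wrist_force": force on the tool from outside, world axes, zero at the start; "ft_torque": the same for the moment, N m; "finger_gap": opening from 0.0 (shut) to 1.0 (fully open).
Only numpy, scipy, OpenCV 4.12 (cv2) and the standard library are available. Lean on these libraries where they do the work, as an engineer would, in place of code of your own. Each camera call takes 0.05 s, during which the arm holds its last target.

TASK

Test the wireless emergency-stop station on the bench: press its red mushroom head down until it latches and take your hand away so that it is seen to stay down; then push a white pad on one of its wings round clockwise with the fingertips until the head springs back up, and let go so that it turns back to rest. Press and push only, firmly but not hard, and never pinch a wing between the fingers. The station is loose and must stay standing on its spot, and so must the hex bolt, the round offcut and the marker pen.

Things in the scene. Friction and masses are not known exactly. Their poses are not given: they have to be found in the camera images.
- estop: Emergency-stop station, loose on the bench, 2.3 kg on rubber feet: a yellow-over-grey box 110 x 110 x 60 mm with a red mushroom head on top of it (overall height 110 mm with the head up). Origin: centre of the underside; z up. The head's axis is the vertical through the origin. At rest the head's two wings lie along the station's +y and -y.
- stop_press (a joint): How far the head is pressed down, m: 0 up, 0.011 at the bottom stop. It latches by itself once pressed past about 0.0095 (go to the stop), then stays at about 0.0095 when let go. Pressing to the bottom takes about 5 to 8 N; a stop at less than that halts it half-way; the spring lifts the head back up when it is released.
- stop_turn (a joint): How far the head is twisted clockwise seen from above, rad: 0 at rest, end stop at 0.85. Twisting the latched head past about 0.52 (30 degrees) frees the latch and the head springs up; about 0.7 is a sure turn. It takes about 0.07 N m (about 2 N on a pad); a spring turns it back to 0 once let go.
- head_top (a point): Centre of the top of the red head, the place to press, on the head's axis: 110 mm above the bench when up. The head is a hub of 48 mm diameter with two straight wings, which make it 94 mm long in all and are 22 mm wide over the pads, 19 mm thick; the wings' top lies 4 mm below this point and their underside 23 mm below it (the pads' top edge 6 mm, their lower edge 23.5 mm below it). Under the wings there are 26 mm free above the box with the head up, 16 mm when latched.
- pad_left (a point): Centre of the face of the white ribbed pad on the wing that lies along the station's +y at rest, 36 mm from the head's axis; the face looks to the station's -x at rest and is 25 mm long (from 22 to 47 mm from the axis) and 17 mm high. Push it towards +x, round the axis, to twist clockwise. It moves with the head.
- pad_right (a point): The same on the opposite wing (station's -y at rest): the face looks to the station's +x at rest; pushing it towards -x twists clockwise as well.
- push_pads: The two white pads together, which turn and sink with the head. Origin on the head's axis at the underside of the hub.
- wing_backs: The two red flanks on the other side of the same wings, opposite to the white pads. Origin on the head's axis at the underside of the hub.
- hex_bolt_mid (a point): Bright steel hex bolt, 58 mm long with a 19 mm head, lying loose near the station; its centre. Leave it.
- offcut_round_mid (a point): Offcut of round steel bar, 31 mm across, 35 mm high, standing loose near the station; its centre half-way up. Leave it.
- marker_pen_mid (a point): Red and white marker pen, 135 x 17 mm, lying loose beyond the station; its centre. Leave it.

How it is judged (in metres and radians):
On the way, in this order (a step that is already met when the one before it is completed fails the run):
1. the head is latched down with the robot's hand off the station (value of joint stop_press above 0.0085 m and contact force between each of the fingers, the arm and estop below 0.3 N and value of joint stop_turn below 0.1 rad), for 0.2 s.
2. the latched head is being twisted by a push on a white pad (value of joint stop_turn above 0.25 rad and value of joint stop_press above 0.006 m and contact force between the fingers and push_pads above 0.1 N), for 0.04 s.
3. the head has sprung back up (value of joint stop_press below 0.002 m), for 0.1 s.
At the end, for the whole second after the job is handed in: The head is up (pressed less than 2 mm) and turned back to rest (within 0.08 rad); the station stands upright and still within 20 mm of where it was, and the bolt, the offcut and the pen lie within 20 mm of where they were (value of joint stop_press below 0.002 m and value of joint stop_turn below 0.08 rad and distance of each of estop, hex_bolt_mid, offcut_round_mid, marker_pen_mid from where it was at the start of the episode below 0.02 m and angle between estop's own z axis and vertical below 0.05 rad and linear speed of estop below 0.01 m/s); the robot touches nothing.
It fails at once if the station is lifted, shoved more than 20 mm or tipped (distance of estop from where it was at the start of the episode above 0.02 m or angle between estop's own z axis and vertical above 0.12 rad).
It fails at once if a wing is pinched: fingers on a white pad and on a red back flank at once (contact force between the fingers and push_pads above 1 N and contact force between the fingers and wing_backs above 1 N).
It fails at once if the station is struck or pressed with more than 50 N (contact force between any of the fingers, the arm and estop above 50 N).
It fails at once if the bolt, the offcut or the pen is moved more than 20 mm (distance of any of hex_bolt_mid, offcut_round_mid, marker_pen_mid from where it was at the start of the episode above 0.02 m).
It also fails if it takes over 42 s, if anything falls off the work surface, if the arm or the gripper's body presses on something with over 40 N, if the wrist force passes 120 N, or if a joint passes its speed limit or range.

## Working session

There is one attempt and no reset: what is moved stays moved. The work goes in short steps, Python scripts to look and compute and a shell command to move; the robot and the scene stay as the last step left them, time stands still between calls to the robot, and variables do not carry over. Pictures are saved under pics/ and viewed, and the job is handed in when it is done.

```bash
mkdir -p pics; python3 - <<'E'
from rig import robot
import cv2
for n in ("top","side","wrist"):
    d=robot.get_image(n); cv2.imwrite(f"pics/{n}0.png",d["frame"][:,:,::-1])
    print(n,d["fx"],d["fy"],d["cx"],d["cy"],d["R"],d["t"])
print(robot.get_state())
E
```

```text
top 453.18981166498315 453.18981166498315 319.93089198646555 201.98366481567055 [[ 0.00292126 -0.99913722  0.04142799]
 [-0.98579032 -0.00983539 -0.16769229]
 [ 0.16795506 -0.04034944 -0.98496854]] [-0.15021636  0.60489469  0.85568967]
side 402.34429656954677 402.34429656954677 322.8279319807125 199.21873578509482 [[-0.96713996 -0.25410225  0.0085055 ]
 [-0.11594271  0.41102339 -0.9042218 ]
 [ 0.22626883 -0.87549519 -0.42697845]] [0.52294362 0.19076798 0.63613461]
wrist 309.70691628693146 309.70691628693146 316.9563035672042 198.7845872185847 [[ 2.98704655e-01 -9.54345567e-01  2.62442646e-04]
 [-9.06321693e-01 -2.83587302e-01  3.13303736e-01]
 [-2.98925606e-01 -9.38231417e-02 -9.49652937e-01]] [-0.60024701 -0.04101594  0.37912723]
{'clock': 0.15, 'joint_positions': array([-8.50689778e+01,  5.99157022e+00,  5.53961697e+00,  8.96055990e+01,
       -2.63851315e-03,  7.75266189e+01]), 'joint_velocities': array([-0.044383  , -0.0289165 ,  0.15795533, -0.13564061,  0.00188128,
       -0.1241427 ]), 'effort': array([ 2.50491888e-03, -5.57358420e+01,  5.04003954e+01,  1.26025642e-02,
       -2.33558458e-04, -3.14541140e-06]), 'tcp_pos': array([ 0.17944113, -0.57227828,  0.23071498]), 'ee_rot': array([-9.00567637e+01,  9.85425429e-03, -1.62595600e+02]), 'wrist_force': array([ 0.3549756 , -0.59705538,  0.85132281]), 'ft_torque': array([ 0.04382435, -0.01689586,  0.00092782]), 'finger_gap': 0.9996503005571037}
```

View pics/top0.png

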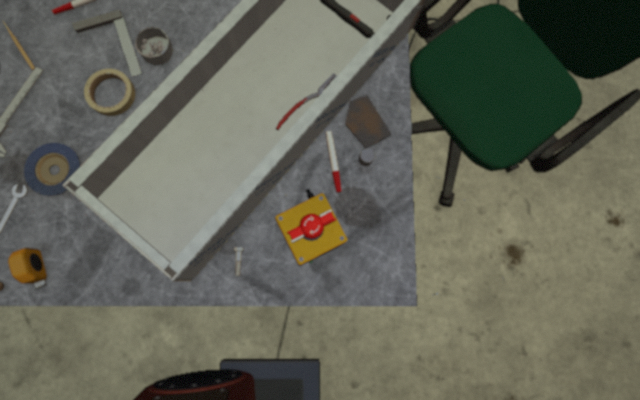

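View pics/side0.png

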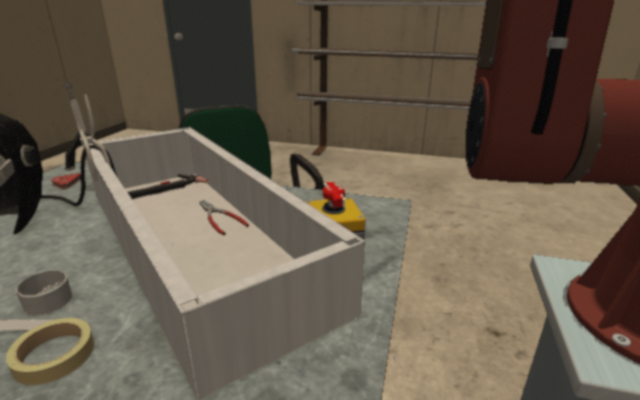

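The top view shows the station at about (312,228), with the head at (312,225) and its wings running from lower left (290,237) to upper right (334,214). The bolt is at (238,260), the pen at (334,162) and the dark offcut at about (365,158). A tray wall runs past on the left. I'll zoom in next.

```bash
python3 - <<'E'
import cv2
a=cv2.imread("pics/top0.png")[120:300,210:410]; cv2.imwrite("pics/top0z.png",cv2.resize(a,(666,600),interpolation=cv2.INTER_CUBIC))
E
cat > h.py <<'E'
import numpy as np
from rig import robot
def back(d,u,v,z):
    R=np.array(d["R"]);t=np.array(d["t"]);C=-R.T@t
    r=R.T@np.array([(u-d["cx"])/d["fx"],(v-d["cy"])/d["fy"],1]); return C+r*(z-C[2])/r[2]
def proj(d,X):
    c=np.array(d["R"])@X+d["t"]; return d["fx"]*c[0]/c[2]+d["cx"],d["fy"]*c[1]/c[2]+d["cy"]
E
```

```text
(no output)
```

View pics/wrist0.png

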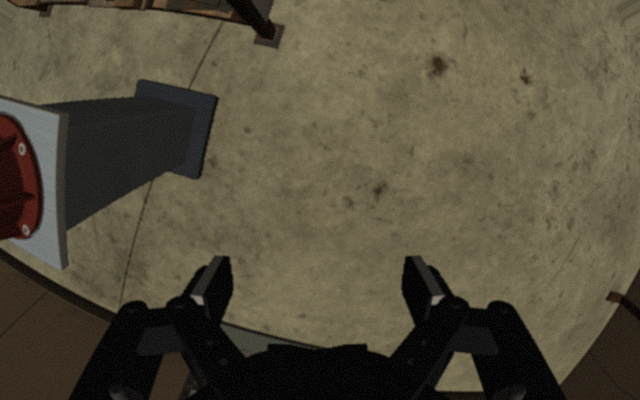

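View pics/top0z.png

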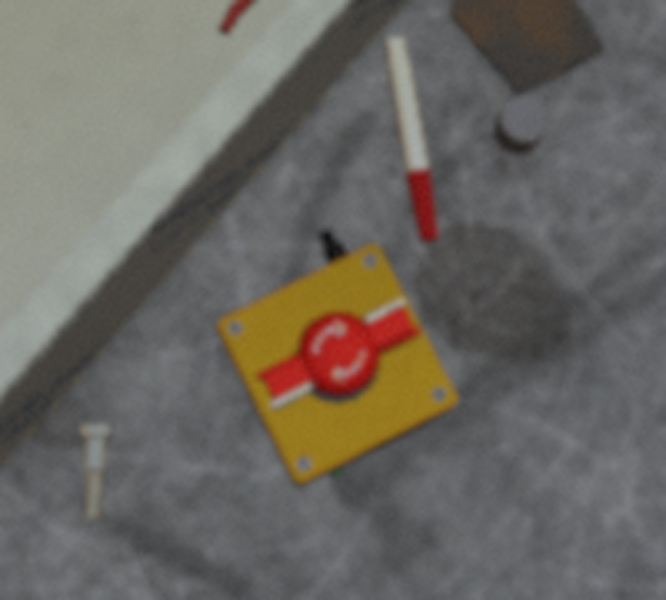

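```bash
python3 - <<'E'
from h import *
d=robot.get_image("top")
f=lambda u,v,z:back(d,210+u/3.33-0.35,120+v/3.333-0.35,z)
c=[f(*p,0.06) for p in((375,243),(220,322),(300,482),(457,400))]
for x in c: print(x)
print("c",np.mean(c,0))
hd=f(338,350,.108);print("head",hd)
for a,b in(((263,390),(410,318)),): 
    p,q=f(*a,.1),f(*b,.1); print(p,q,(p+q)/2,np.degrees(np.arctan2(*(p-q)[1::-1])),np.linalg.norm((p-q)))
print(np.degrees([np.arctan2(*(c[0]-c[3])[1::-1]),np.arctan2(*(c[1]-c[2])[1::-1]),np.arctan2(*(c[1]-c[0])[1::-1])-np.pi/2]))
for n,p in dict(bolt1=(95,430,.008),bolt2=(92,517,.005),pen1=(395,40,.01),pen2=(429,240,.01),off=(520,120,.035),tray=(0,400,.09)).items(): print(n,f(*p))
E
```

```text
[ 0.62405885 -0.1507068   0.06      ]
[ 0.57537423 -0.05872276  0.06      ]
[ 0.48154681 -0.1071302   0.06      ]
[ 0.53002757 -0.19951072  0.06      ]
c [ 0.55275186 -0.12901762  0.06      ]
head [ 0.55350202 -0.12781863  0.108     ]
[ 0.53148636 -0.08589061  0.1       ] [ 0.57310936 -0.1689228   0.1       ] [ 0.55229786 -0.1274067   0.1       ] 116.62403511800825 0.0928806734436773
[27.43012104 27.29011066 27.89103735]
bolt1 [0.5145239  0.02001786 0.008     ]
bolt2 [0.46146539 0.02050461 0.005     ]
pen1 [ 0.7680907  -0.16575941  0.01      ]
pen2 [ 0.63597769 -0.18740523  0.01      ]
off [ 0.70860869 -0.24307604  0.035     ]
tray [0.5257536  0.06263006 0.09      ]
```

```bash
python3 - <<'E'
from h import *
import cv2
T=robot.get_image("top");S=robot.get_image("side")
P=lambda d:np.diag([1,1,1])@np.array([[d["fx"],0,d["cx"]],[0,d["fy"],d["cy"]],[0,0,1]])@np.c_[d["R"],d["t"]]
for a,b in (((177,272),(360,241)),((70,186),(190,304)),((312,225),(335,186))):
    X=cv2.triangulatePoints(P(T),P(S),np.array(a,float),np.array(b,float))[:,0];print(X[:3]/X[3])
print(back(T,250,225,.1),back(T,330,110,.1))
# plan
s=robot.get_state();print(s["clock"])
from scipy.spatial.transform import Rotation as Ro
R=Ro.from_euler('xyz',s["ee_rot"],degrees=True).as_matrix()
print(R, R.T@(np.array([.553,-.128,.23])-s["tcp_pos"])/.12)
E
```

```text
[0.46156381 0.10782759 0.13365389]
[0.61565231 0.30354588 0.14047755]
[ 0.5513265  -0.12951218  0.11167355]
[ 0.55291287 -0.01321667  0.1       ] [ 0.78256261 -0.1638195   0.1       ]
0.3
[[-9.54206836e-01 -6.05666886e-05  2.99147639e-01]
 [-2.99147642e-01  3.41672641e-04 -9.54206776e-01]
 [-4.44174192e-05 -9.99999940e-01 -3.44144752e-04]] [-4.07804264  0.01001357 -2.60296022]
```

```bash
python3 -m inch '[{"dx":-0.272,"dz":-0.1735},{"dx":-0.272,"dz":-0.1735},{"dx":-0.272,"dz":-0.1735},{"dx":-0.272,"dz":-0.1735},{"dx":-0.272,"dz":-0.1735}]' 1 30
python3 -m inch '[{"dx":-0.272,"dz":-0.1735},{"dx":-0.272,"dz":-0.1735},{"dx":-0.272,"dz":-0.1735},{"dx":-0.272,"dz":-0.1735},{"dx":-0.272,"dz":-0.1735}]'
python3 -m inch '[{"dx":-0.272,"dz":-0.1735},{"dx":-0.272,"dz":-0.1735},{"dx":-0.272,"dz":-0.1735},{"dx":-0.272,"dz":-0.1735},{"dx":-0.272,"dz":-0.1735}]'
python3 -m inch '[{"ay":-0.148},{"ay":-0.148},{"ay":-0.148},{"ay":-0.148},{"ay":-0.148}]'
python3 -m inch '[{"ay":-0.148},{"ay":-0.148},{"ay":-0.148},{"ay":-0.148},{"ay":-0.148}]'
python3 -m inch '[{"ay":-0.148},{"ay":-0.148},{"ay":-0.148},{"ay":-0.148},{"ay":-0.148}]'
cat >> h.py <<'E'
from scipy.spatial.transform import Rotation as Ro
def to(x,y,z):
    s=robot.get_state();R=Ro.from_euler('xyz',s["ee_rot"],degrees=True).as_matrix()
    print(s["clock"],s["tcp_pos"],s["ee_rot"],s["wrist_force"],"units",R.T@(np.array([x,y,z])-s["tcp_pos"])/.12)
def fwrist(d,X):
    c=np.array(d["R"])@np.array(X)+d["t"];r=np.hypot(c[0],c[1]);a=np.arctan2(r,c[2])*d["fx"];return d["cx"]+a*c[0]/r,d["cy"]+a*c[1]/r
E
python3 - <<'E'
from h import *;import cv2
to(.553,-.128,.12)
d=robot.get_image("wrist");cv2.imwrite("pics/w1.png",d["frame"][:,:,::-1])
d2=d;print(fwrist(d,[.553,-.128,.11]),fwrist(d,robot.get_state()["tcp_pos"]))
d=robot.get_image("top");cv2.imwrite("pics/t1.png",d["frame"][:,:,::-1])
E
```

```text
0.3 [ 0.17948486 -0.5724443   0.2310724 ] [-9.00197180e+01  2.54493066e-03 -1.62593584e+02] [ 0.65938562  1.50601385 -0.78414072] units [-4.07800192  0.92668019 -2.60264475]
(np.float64(84.02573347568196), np.float64(-151.93598606329107)) (np.float64(316.1768711088498), np.float64(257.8228468296318))invalid input at $[0]: expected keys dx, dy, dz, ax, ay, az
invalid input at $[0]: expected keys dx, dy, dz, ax, ay, az
invalid input at $[0]: expected keys dx, dy, dz, ax, ay, az
invalid input at $[0]: expected keys dx, dy, dz, ax, ay, az
invalid input at $[0]: expected keys dx, dy, dz, ax, ay, az
invalid input at $[0]: expected keys dx, dy, dz, ax, ay, az
```

View pics/w1.png

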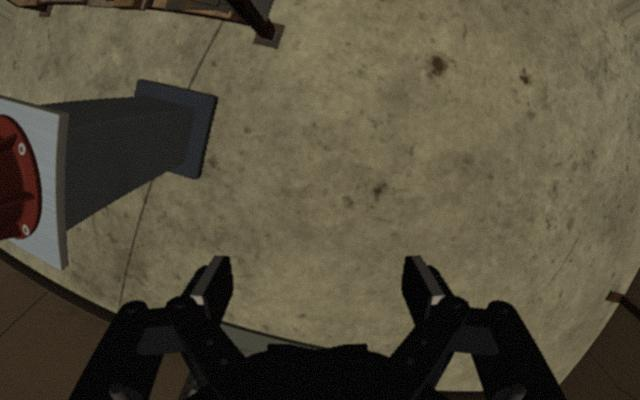

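The moves were refused because every row needs all six keys. The wrist picture is unchanged: the robot is still at the start with the fingers open.

```bash
python3 -m inch '[{"dx":-0.272,"dy":0,"dz":-0.1735,"ax":0,"ay":0,"az":0},{"dx":-0.272,"dy":0,"dz":-0.1735,"ax":0,"ay":0,"az":0},{"dx":-0.272,"dy":0,"dz":-0.1735,"ax":0,"ay":0,"az":0},{"dx":-0.272,"dy":0,"dz":-0.1735,"ax":0,"ay":0,"az":0},{"dx":-0.272,"dy":0,"dz":-0.1735,"ax":0,"ay":0,"az":0}]' 1 30
```

```text
clock: 0.82
tcp_pos: [0.3049, -0.4229, 0.2313]
ee_rot: [-90.0, 0.0, -162.6]
wrist_force: [1.3, -0.7, -0.6]
finger_gap: 0.3
```

```bash
python3 -m inch '[{"dx":-0.272,"dy":0,"dz":-0.1735,"ax":0,"ay":0,"az":0},{"dx":-0.272,"dy":0,"dz":-0.1735,"ax":0,"ay":0,"az":0},{"dx":-0.272,"dy":0,"dz":-0.1735,"ax":0,"ay":0,"az":0},{"dx":-0.272,"dy":0,"dz":-0.1735,"ax":0,"ay":0,"az":0},{"dx":-0.272,"dy":0,"dz":-0.1735,"ax":0,"ay":0,"az":0}]'
python3 -m inch '[{"dx":-0.272,"dy":0,"dz":-0.1735,"ax":0,"ay":0,"az":0},{"dx":-0.272,"dy":0,"dz":-0.1735,"ax":0,"ay":0,"az":0},{"dx":-0.272,"dy":0,"dz":-0.1735,"ax":0,"ay":0,"az":0},{"dx":-0.272,"dy":0,"dz":-0.1735,"ax":0,"ay":0,"az":0},{"dx":-0.272,"dy":0,"dz":-0.1735,"ax":0,"ay":0,"az":0}]'
python3 -m inch '[{"dx":0,"dy":0,"dz":0,"ax":0,"ay":-0.148,"az":0},{"dx":0,"dy":0,"dz":0,"ax":0,"ay":-0.148,"az":0},{"dx":0,"dy":0,"dz":0,"ax":0,"ay":-0.148,"az":0},{"dx":0,"dy":0,"dz":0,"ax":0,"ay":-0.148,"az":0},{"dx":0,"dy":0,"dz":0,"ax":0,"ay":-0.148,"az":0}]'
python3 -m inch '[{"dx":0,"dy":0,"dz":0,"ax":0,"ay":-0.148,"az":0},{"dx":0,"dy":0,"dz":0,"ax":0,"ay":-0.148,"az":0},{"dx":0,"dy":0,"dz":0,"ax":0,"ay":-0.148,"az":0},{"dx":0,"dy":0,"dz":0,"ax":0,"ay":-0.148,"az":0},{"dx":0,"dy":0,"dz":0,"ax":0,"ay":-0.148,"az":0}]'
python3 -m inch '[{"dx":0,"dy":0,"dz":0,"ax":0,"ay":-0.148,"az":0},{"dx":0,"dy":0,"dz":0,"ax":0,"ay":-0.148,"az":0},{"dx":0,"dy":0,"dz":0,"ax":0,"ay":-0.148,"az":0},{"dx":0,"dy":0,"dz":0,"ax":0,"ay":-0.148,"az":0},{"dx":0,"dy":0,"dz":0,"ax":0,"ay":-0.148,"az":0}]'
python3 - <<'E'
from h import *;import cv2
to(.553,-.128,.12)
d=robot.get_image("wrist");cv2.imwrite("pics/w1.png",d["frame"][:,:,::-1])
d2=d;print(fwrist(d,[.553,-.128,.11]),fwrist(d,robot.get_state()["tcp_pos"]))
E
```

```text
clock: 1.23
tcp_pos: [0.4296, -0.2746, 0.2316]
ee_rot: [-90.0, 0.0, -162.6]
wrist_force: [0.8, 0.2, 0.0]
finger_gap: 0.002
clock: 1.65
tcp_pos: [0.5543, -0.1263, 0.2314]
ee_rot: [-90.0, 0.0, -162.6]
wrist_force: [0.6, -1.7, 0.2]
finger_gap: -0.001
clock: 2.07
tcp_pos: [0.5533, -0.1279, 0.2313]
ee_rot: [-90.0, -0.0, -128.9]
wrist_force: [-0.6, -0.8, 0.0]
finger_gap: 0.004
clock: 2.48
tcp_pos: [0.5533, -0.1281, 0.2313]
ee_rot: [-90.0, -0.0, -95.7]
wrist_force: [0.2, -0.1, 0.3]
finger_gap: -0.0
clock: 2.9
tcp_pos: [0.5533, -0.1281, 0.2313]
ee_rot: [-90.0, -0.0, -62.4]
wrist_force: [0.0, -0.1, -0.0]
finger_gap: -0.005
2.9 [ 0.55325905 -0.12807666  0.23129548] [-9.00004249e+01 -6.69403587e-03 -6.23641670e+01] [ 0.00852116 -0.13105724 -0.03295842] units [-0.00167561  0.92746215 -0.00160924]
(np.float64(318.0616184584451), np.float64(190.99406129786698)) (np.float64(319.1263655453746), np.float64(258.80389468604295))
```

View pics/w1.png

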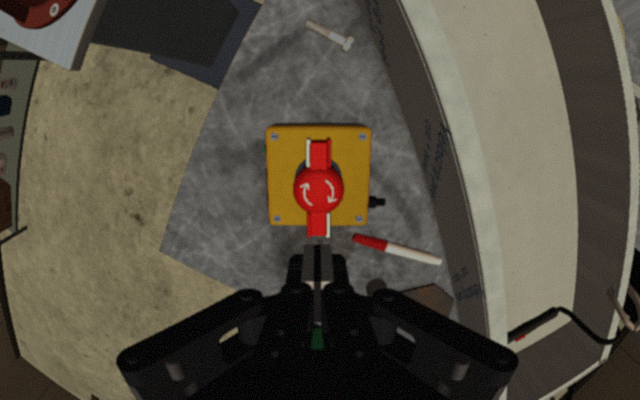

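The wrist view confirms the pose. The head is centred at (318,188) against a predicted (318,191), the wings are vertical in the image, and the shut fingertips are at (318,247). Going down.

```bash
python3 -m inch '[{"dx":0,"dy":0.3,"dz":0,"ax":0,"ay":0,"az":0},{"dx":0,"dy":0.3,"dz":0,"ax":0,"ay":0,"az":0},{"dx":0,"dy":0.2,"dz":0,"ax":0,"ay":0,"az":0},{"dx":0,"dy":0.1,"dz":0,"ax":0,"ay":0,"az":0},{"dx":0,"dy":0,"dz":0,"ax":0,"ay":0,"az":0}]'
python3 -m inch '[{"dx":0,"dy":0.03,"dz":0,"ax":0,"ay":0,"az":0},{"dx":0,"dy":0.03,"dz":0,"ax":0,"ay":0,"az":0},{"dx":0,"dy":0.02,"dz":0,"ax":0,"ay":0,"az":0},{"dx":0,"dy":0,"dz":0,"ax":0,"ay":0,"az":0}]'
```

```text
clock: 3.37
tcp_pos: [0.5516, -0.1273, 0.1204]
ee_rot: [-90.2, 0.2, -62.8]
wrist_force: [-0.5, 0.5, 0.6]
finger_gap: -0.002
clock: 3.7
tcp_pos: [0.5538, -0.1283, 0.1145]
ee_rot: [-90.0, -0.1, -62.7]
wrist_force: [-0.0, 1.1, -0.5]
finger_gap: -0.0
```

```bash
python3 -m inch '[{"dx":0,"dy":0.02,"dz":0,"ax":0,"ay":0,"az":0},{"dx":0,"dy":0.02,"dz":0,"ax":0,"ay":0,"az":0},{"dx":0,"dy":0.02,"dz":0,"ax":0,"ay":0,"az":0},{"dx":0,"dy":0,"dz":0,"ax":0,"ay":0,"az":0},{"dx":0,"dy":0,"dz":0,"ax":0,"ay":0,"az":0}]'

```

```text
clock: 4.12
tcp_pos: [0.5537, -0.1283, 0.1071]
ee_rot: [-90.0, -0.1, -62.7]
wrist_force: [0.2, -0.2, 2.5]
finger_gap: -0.0
```

In contact at 2.5 N. I'll press on.

```bash
python3 -m inch '[{"dx":0,"dy":0.015,"dz":0,"ax":0,"ay":0,"az":0},{"dx":0,"dy":0.015,"dz":0,"ax":0,"ay":0,"az":0},{"dx":0,"dy":0.015,"dz":0,"ax":0,"ay":0,"az":0},{"dx":0,"dy":0,"dz":0,"ax":0,"ay":0,"az":0},{"dx":0,"dy":0,"dz":0,"ax":0,"ay":0,"az":0}]'

```

```text
clock: 4.53
tcp_pos: [0.5537, -0.1283, 0.1016]
ee_rot: [-90.0, -0.1, -62.7]
wrist_force: [0.5, 0.4, 3.8]
finger_gap: -0.004
```

```bash
python3 -m inch '[{"dx":0,"dy":0.01,"dz":0,"ax":0,"ay":0,"az":0},{"dx":0,"dy":0.01,"dz":0,"ax":0,"ay":0,"az":0},{"dx":0,"dy":0.005,"dz":0,"ax":0,"ay":0,"az":0},{"dx":0,"dy":0,"dz":0,"ax":0,"ay":0,"az":0},{"dx":0,"dy":0,"dz":0,"ax":0,"ay":0,"az":0}]'

```

```text
clock: 4.95
tcp_pos: [0.5537, -0.1283, 0.0986]
ee_rot: [-90.0, -0.1, -62.7]
wrist_force: [1.5, -0.4, 4.8]
finger_gap: -0.003
```

```bash
python3 -m inch '[{"dx":0,"dy":0.008,"dz":0,"ax":0,"ay":0,"az":0},{"dx":0,"dy":0,"dz":0,"ax":0,"ay":0,"az":0},{"dx":0,"dy":0,"dz":0,"ax":0,"ay":0,"az":0}]'

```

```text
clock: 5.2
tcp_pos: [0.5538, -0.1284, 0.0985]
ee_rot: [-89.9, -0.1, -62.7]
wrist_force: [-1.1, 0.5, 10.9]
finger_gap: -0.0
```

The bottom stop is reached: 10.9 N and no further travel. Lifting off.

```bash
python3 -m inch '[{"dx":0,"dy":-0.05,"dz":0,"ax":0,"ay":0,"az":0},{"dx":0,"dy":-0.2,"dz":0,"ax":0,"ay":0,"az":0},{"dx":0,"dy":-0.2,"dz":0,"ax":0,"ay":0,"az":0},{"dx":0,"dy":0,"dz":0,"ax":0,"ay":0,"az":0},{"dx":0,"dy":0,"dz":0,"ax":0,"ay":0,"az":0}]'
python3 - <<'E'
from h import *;import cv2
c=np.array([.5535,-.128]);a=np.radians(27.2);X=np.array([np.cos(a),np.sin(a)]);Y=np.array([-X[1],X[0]])
p=c+.039*Y-.028*X; print(p); to(p[0],p[1],.082)
d=robot.get_image("wrist");cv2.imwrite("pics/w2.png",cv2.resize(d["frame"][80:300,180:480,::-1],(800,587),interpolation=cv2.INTER_CUBIC))
for z in (.11,.1005): print(z,fwrist(d,[.5535,-.128,z]))
d=robot.get_image("side");cv2.imwrite("pics/s2.png",cv2.resize(d["frame"][150:270,260:420,::-1],(800,600),interpolation=cv2.INTER_CUBIC))
E
```

```text
clock: 5.62
tcp_pos: [0.5539, -0.1284, 0.1523]
ee_rot: [-89.9, -0.1, -62.7]
wrist_force: [-0.3, -0.3, -0.5]
finger_gap: 0.0
[ 0.51076952 -0.1061115 ]
5.6167 [ 0.55388785 -0.12840378  0.15226776] [-89.9394326   -0.09577713 -62.69069011] [-0.30696046 -0.27659737 -0.53388277] units [-0.33089564  0.58476464 -0.23465921]
0.11 (np.float64(318.3990132609574), np.float64(225.85331826421773))
0.1005 (np.float64(318.32441782709157), np.float64(220.27298836992873))
```

View pics/w2.png

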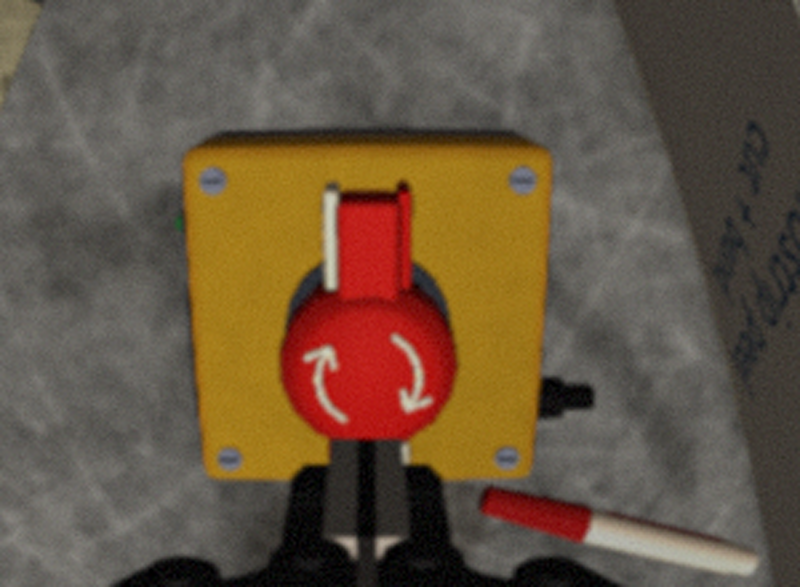

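View pics/s2.png

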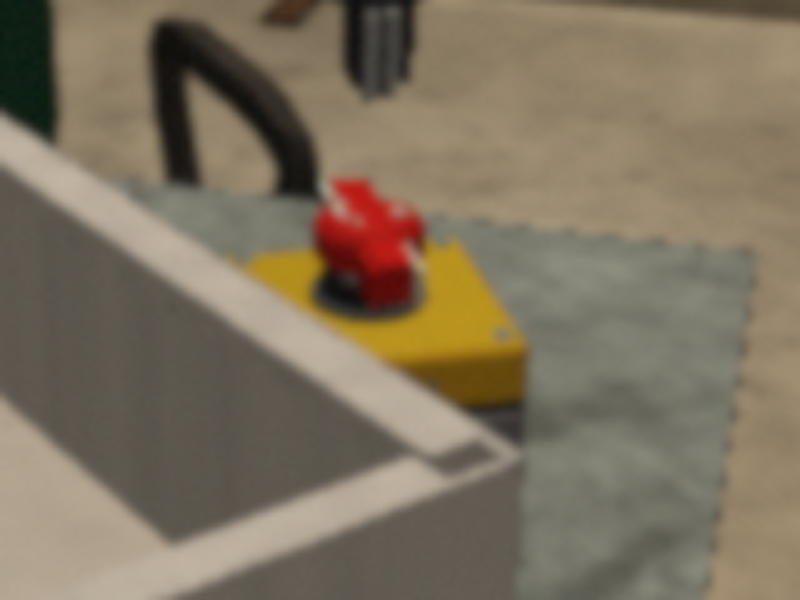

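Zoomed wrist view: the head centre is at (369,365), full-frame (318.4,216.9). With the earlier -3 px bias that matches the latched height of 0.1005 m. The wings are still straight and the white pad is on the left at (332,240). The side view also shows the head low. Next I'll move to beside pad_left, on its -x side, and go down.

```bash
python3 -m inch '[{"dx":-0.17,"dy":0,"dz":-0.145,"ax":0,"ay":0,"az":0},{"dx":-0.16,"dy":0,"dz":-0.145,"ax":0,"ay":0,"az":0},{"dx":0,"dy":0,"dz":0,"ax":0,"ay":0,"az":0}]'
python3 - <<'E'
from h import *;import cv2
c=np.array([.5535,-.128]);a=np.radians(27.2);X=np.array([np.cos(a),np.sin(a)]);Y=np.array([-X[1],X[0]])
p=c+.039*Y-.034*X; to(p[0],p[1],.074)
d=robot.get_image("wrist");cv2.imwrite("pics/w3.png",cv2.resize(d["frame"][80:300,180:480,::-1],(800,587),interpolation=cv2.INTER_CUBIC))
E
```

```text
clock: 5.97
tcp_pos: [0.5, -0.1066, 0.1487]
ee_rot: [-90.2, 0.3, -62.7]
wrist_force: [-0.1, 0.5, 0.5]
finger_gap: -0.003
5.9667 [ 0.50002016 -0.1066132   0.14871135] [-90.21299131   0.28191511 -62.65744326] [-0.06387812  0.50844915  0.48564255] units [0.04036881 0.62228214 0.03380399]
```

View pics/w3.png

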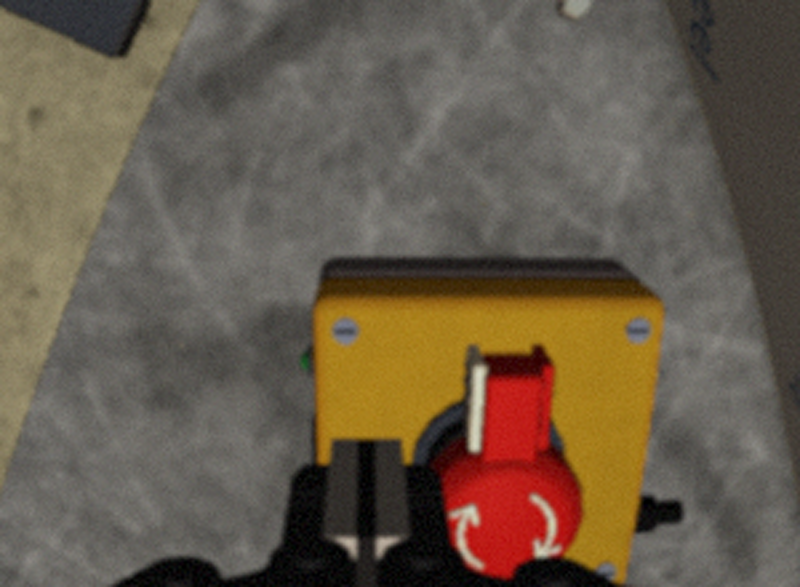

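The fingers hang left of the pad (pad at (478,405), fingers at (365,440-540)), with a clear gap. The arm was still settling. Now descending.

```bash
python3 -m inch '[{"dx":0,"dy":0.1,"dz":0,"ax":0,"ay":0,"az":0},{"dx":0,"dy":0.15,"dz":0,"ax":0,"ay":0,"az":0},{"dx":0,"dy":0.15,"dz":0,"ax":0,"ay":0,"az":0},{"dx":0,"dy":0,"dz":0,"ax":0,"ay":0,"az":0},{"dx":0,"dy":0,"dz":0,"ax":0,"ay":0,"az":0}]'
python3 - <<'E'
from h import *;import cv2
c=np.array([.5535,-.128]);a=np.radians(27.2);X=np.array([np.cos(a),np.sin(a)]);Y=np.array([-X[1],X[0]])
p=c+.039*Y-.034*X; to(p[0],p[1],.074)
d=robot.get_image("wrist");cv2.imwrite("pics/w4.png",cv2.resize(d["frame"][80:300,180:480,::-1],(800,587),interpolation=cv2.INTER_CUBIC))
E
```

```text
clock: 6.43
tcp_pos: [0.5036, -0.1086, 0.1015]
ee_rot: [-90.1, 0.1, -62.7]
wrist_force: [0.9, -0.2, 0.2]
finger_gap: -0.002
6.4333 [ 0.50357227 -0.10864871  0.10152781] [-90.09772327   0.12482022 -62.70291425] [ 0.87097903 -0.21948126  0.18157165] units [0.00913191 0.22935659 0.01338579]
```

View pics/w4.png

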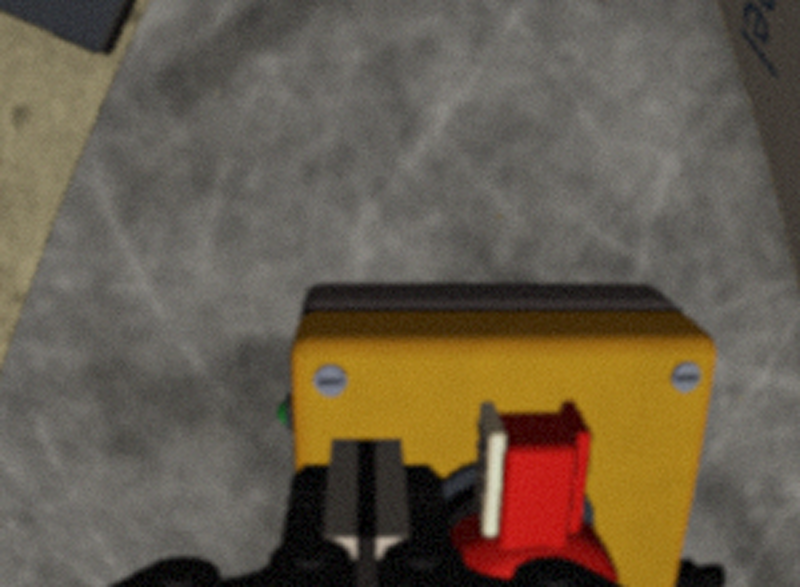

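The gap is still clear (finger edge about 440, pad edge 485). Going down the last 27 mm.

```bash
python3 -m inch '[{"dx":0,"dy":0.08,"dz":0,"ax":0,"ay":0,"az":0},{"dx":0,"dy":0.08,"dz":0,"ax":0,"ay":0,"az":0},{"dx":0,"dy":0.07,"dz":0,"ax":0,"ay":0,"az":0},{"dx":0,"dy":0,"dz":0,"ax":0,"ay":0,"az":0},{"dx":0,"dy":0,"dz":0,"ax":0,"ay":0,"az":0}]'
python3 - <<'E'
from h import *;import cv2
c=np.array([.5535,-.128]);a=np.radians(27.2);X=np.array([np.cos(a),np.sin(a)]);Y=np.array([-X[1],X[0]])
s=robot.get_state()["tcp_pos"][:2]-c;print("xs,ys",s@X,s@Y)
p=c+.039*Y-.025*X; to(p[0],p[1],.074)
d=robot.get_image("wrist");cv2.imwrite("pics/w5.png",cv2.resize(d["frame"][80:300,180:480,::-1],(800,587),interpolation=cv2.INTER_CUBIC))
E
```

```text
clock: 6.9
tcp_pos: [0.5037, -0.1086, 0.0748]
ee_rot: [-90.0, 0.1, -62.7]
wrist_force: [0.1, 0.1, 0.2]
finger_gap: 0.001
xs,ys -0.03548292038005359 0.039993615056816034
6.9 [ 0.50365991 -0.10864819  0.07478637] [-9.00484899e+01  5.52786179e-02 -6.26966978e+01] [0.07945816 0.11917479 0.19309053] units [0.00844393 0.006471   0.08734811]
```

View pics/w5.png

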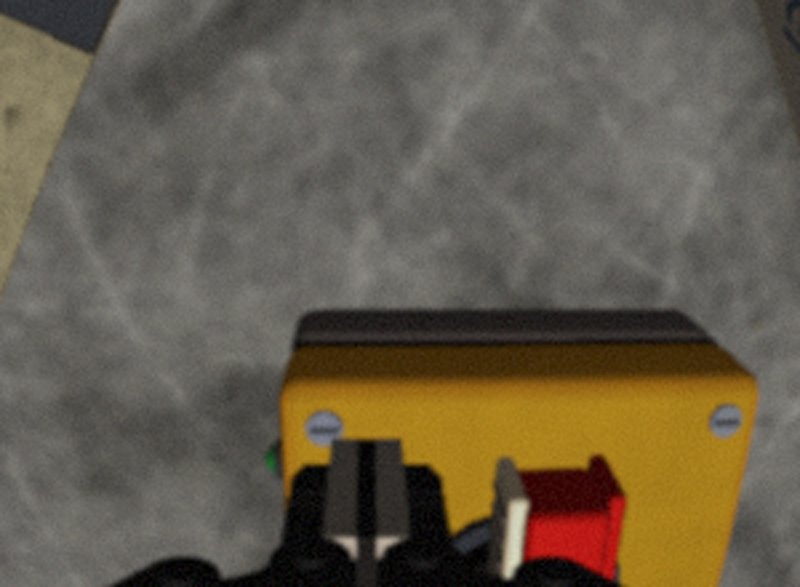

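The shut fingers stand left of the pad (pad face about x=497, finger edge about 445), so the gap is roughly 11 mm. Approaching.

```bash
python3 -m inch '[{"dx":0,"dy":0,"dz":0.04,"ax":0,"ay":0,"az":0},{"dx":0,"dy":0,"dz":0.03,"ax":0,"ay":0,"az":0},{"dx":0,"dy":0,"dz":0.02,"ax":0,"ay":0,"az":0},{"dx":0,"dy":0,"dz":0,"ax":0,"ay":0,"az":0},{"dx":0,"dy":0,"dz":0,"ax":0,"ay":0,"az":0}]'
python3 -m inch '[{"dx":0,"dy":0,"dz":0.01,"ax":0,"ay":0,"az":0},{"dx":0,"dy":0,"dz":0.01,"ax":0,"ay":0,"az":0},{"dx":0,"dy":0,"dz":0.01,"ax":0,"ay":0,"az":0},{"dx":0,"dy":0,"dz":0,"ax":0,"ay":0,"az":0},{"dx":0,"dy":0,"dz":0,"ax":0,"ay":0,"az":0}]'
python3 - <<'E'
from h import *;import cv2
c=np.array([.5535,-.128]);a=np.radians(27.2);X=np.array([np.cos(a),np.sin(a)]);Y=np.array([-X[1],X[0]])
st=robot.get_state();s=st["tcp_pos"][:2]-c;print("xs,ys",s@X,s@Y,"f",st["wrist_force"][:2]@X)
d=robot.get_image("wrist");cv2.imwrite("pics/w6.png",cv2.resize(d["frame"][80:300,180:480,::-1],(800,587),interpolation=cv2.INTER_CUBIC))
E
```

```text
clock: 7.37
tcp_pos: [0.514, -0.1039, 0.0757]
ee_rot: [-90.0, -0.0, -62.7]
wrist_force: [0.8, 0.8, -0.4]
finger_gap: 0.003
clock: 7.78
tcp_pos: [0.5168, -0.1021, 0.0754]
ee_rot: [-90.0, 0.0, -62.7]
wrist_force: [-2.4, 0.1, 0.4]
finger_gap: 0.007
xs,ys -0.020840094210499958 0.03979519107708092 f -2.096745738475042
```

View pics/w6.png

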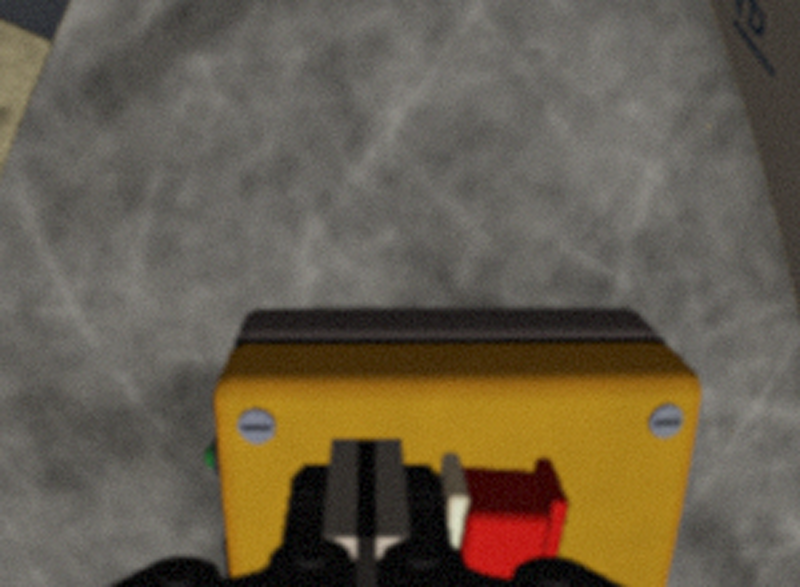

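In contact at about 2 N, with xs = -21 mm and ys = 40 mm from the axis. Now the arc: 3.5° per row about the head's axis.

```bash
python3 -m inch '[{"dx":-0.01,"dy":0,"dz":0.0207,"ax":0,"ay":0.078,"az":0},{"dx":-0.01,"dy":0,"dz":0.0207,"ax":0,"ay":0.078,"az":0},{"dx":-0.01,"dy":0,"dz":0.0207,"ax":0,"ay":0.078,"az":0},{"dx":-0.01,"dy":0,"dz":0.0207,"ax":0,"ay":0.078,"az":0},{"dx":-0.01,"dy":0,"dz":0.0207,"ax":0,"ay":0.078,"az":0}]'
python3 - <<'E'
from h import *;import cv2
c=np.array([.5535,-.128]);a=np.radians(27.2);X=np.array([np.cos(a),np.sin(a)]);Y=np.array([-X[1],X[0]])
st=robot.get_state();s=st["tcp_pos"][:2]-c;print("xs,ys",s@X,s@Y,"f",st["wrist_force"][:2]@X,st["wrist_force"][:2]@Y,st["ee_rot"])
d=robot.get_image("wrist");cv2.imwrite("pics/w7.png",cv2.resize(d["frame"][80:300,180:480,::-1],(800,587),interpolation=cv2.INTER_CUBIC))
E
```

```text
clock: 8.25
tcp_pos: [0.5263, -0.092, 0.0754]
ee_rot: [-90.0, 0.0, -80.4]
wrist_force: [-3.4, 1.7, 1.9]
finger_gap: -0.002
xs,ys -0.0077609431213323185 0.04440860150092853 f -2.2534124221110994 3.0835531760922787 [-9.00254095e+01  2.46832846e-02 -8.04133262e+01]
```

View pics/w7.png

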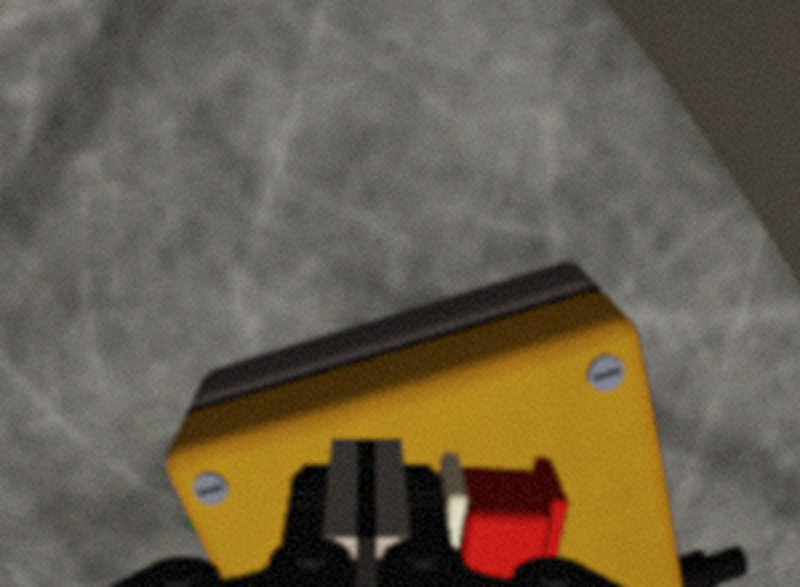

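The wing has stayed square to the fingers (pad at (453,500)) while the box has turned in the view, so the head has twisted about 17.5°. Carrying on to about 42°.

```bash
python3 -m inch '[{"dx":-0.01,"dy":0,"dz":0.0207,"ax":0,"ay":0.078,"az":0},{"dx":-0.01,"dy":0,"dz":0.0207,"ax":0,"ay":0.078,"az":0},{"dx":-0.01,"dy":0,"dz":0.0207,"ax":0,"ay":0.078,"az":0},{"dx":-0.01,"dy":0,"dz":0.0207,"ax":0,"ay":0.078,"az":0}]'
python3 -m inch '[{"dx":-0.01,"dy":0,"dz":0.0207,"ax":0,"ay":0.078,"az":0},{"dx":-0.01,"dy":0,"dz":0.0207,"ax":0,"ay":0.078,"az":0},{"dx":-0.01,"dy":0,"dz":0.0207,"ax":0,"ay":0.078,"az":0},{"dx":0,"dy":0,"dz":0,"ax":0,"ay":0,"az":0},{"dx":0,"dy":0,"dz":0,"ax":0,"ay":0,"az":0}]'
python3 - <<'E'
from h import *;import cv2
c=np.array([.5535,-.128]);a=np.radians(27.2);X=np.array([np.cos(a),np.sin(a)]);Y=np.array([-X[1],X[0]])
st=robot.get_state();s=st["tcp_pos"][:2]-c;print("xs,ys",s@X,s@Y,"f",st["wrist_force"][:2]@X,st["wrist_force"][:2]@Y,st["ee_rot"])
d=robot.get_image("wrist");cv2.imwrite("pics/w8.png",cv2.resize(d["frame"][80:300,180:480,::-1],(800,587),interpolation=cv2.INTER_CUBIC))
E
```

```text
clock: 8.63
tcp_pos: [0.536, -0.0867, 0.0754]
ee_rot: [-90.0, 0.0, -94.4]
wrist_force: [-1.7, 0.3, 0.1]
finger_gap: 0.003
clock: 9.05
tcp_pos: [0.5438, -0.0841, 0.0754]
ee_rot: [-90.0, 0.0, -104.6]
wrist_force: [-2.8, 2.3, 0.7]
finger_gap: 0.001
xs,ys 0.011396128828844082 0.043469074988151724 f -1.4682665099959344 3.3402081150473593 [-9.00124116e+01  1.13213981e-02 -1.04639390e+02]
```

View pics/w8.png

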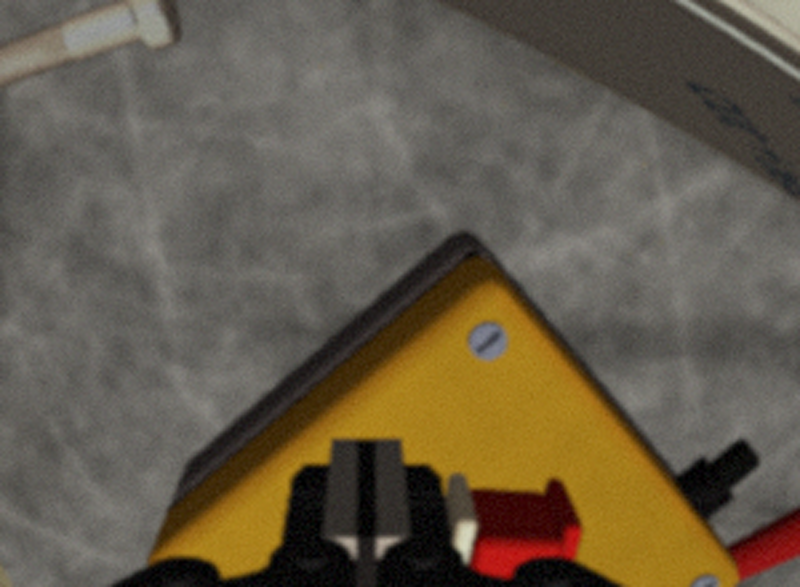

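The wing now sits lower and larger in the view (its top edge moved from row 470 to 490), so the head has sprung up at about 42° of twist. Letting go: back along the arc with some extra retreat.

```bash
python3 -m inch '[{"dx":0.024,"dy":0,"dz":-0.08,"ax":0,"ay":-0.155,"az":0},{"dx":0.024,"dy":0,"dz":-0.08,"ax":0,"ay":-0.155,"az":0},{"dx":0.024,"dy":0,"dz":-0.06,"ax":0,"ay":-0.155,"az":0},{"dx":0.024,"dy":0,"dz":-0.06,"ax":0,"ay":-0.155,"az":0},{"dx":0.024,"dy":0,"dz":-0.05,"ax":0,"ay":-0.155,"az":0}]'
python3 -m inch '[{"dx":0.024,"dy":0,"dz":-0.06,"ax":0,"ay":-0.155,"az":0},{"dx":0,"dy":0,"dz":0,"ax":0,"ay":0,"az":0},{"dx":0,"dy":0,"dz":0,"ax":0,"ay":0,"az":0}]'
python3 - <<'E'
from h import *;import cv2
c=np.array([.5535,-.128]);a=np.radians(27.2);X=np.array([np.cos(a),np.sin(a)]);Y=np.array([-X[1],X[0]])
st=robot.get_state();s=st["tcp_pos"][:2]-c;print("xs,ys",s@X,s@Y,st["ee_rot"])
d=robot.get_image("wrist");cv2.imwrite("pics/w9.png",cv2.resize(d["frame"][80:300,180:480,::-1],(800,587),interpolation=cv2.INTER_CUBIC))
E
```

```text
clock: 9.52
tcp_pos: [0.5044, -0.0971, 0.0757]
ee_rot: [-90.0, -0.1, -69.5]
wrist_force: [-0.4, -0.0, -0.1]
finger_gap: -0.001
clock: 9.77
tcp_pos: [0.4991, -0.1023, 0.0758]
ee_rot: [-90.0, -0.1, -63.2]
wrist_force: [0.1, 0.1, -0.1]
finger_gap: 0.003
xs,ys -0.03659694079937048 0.04773214480845453 [-8.99645721e+01 -5.20267813e-02 -6.31600319e+01]
```

View pics/w9.png

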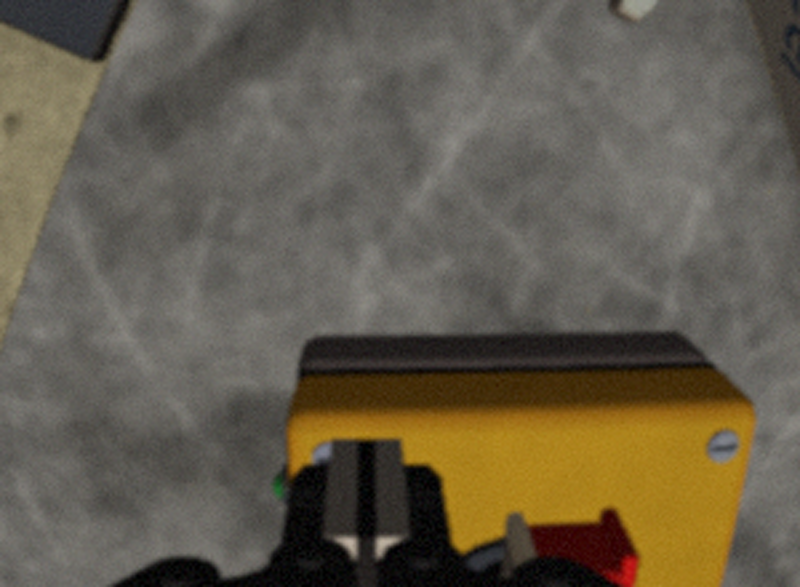

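The wing is square to the box again, about 13 mm clear of the fingers (pad at 510, finger edge 445). Going straight up, then back over the head to check.

```bash
python3 -m inch '[{"dx":0,"dy":-0.15,"dz":0,"ax":0,"ay":0,"az":0},{"dx":0,"dy":-0.3,"dz":0,"ax":0,"ay":0,"az":0},{"dx":0,"dy":-0.3,"dz":0,"ax":0,"ay":0,"az":0},{"dx":0,"dy":-0.3,"dz":0,"ax":0,"ay":0,"az":0},{"dx":0,"dy":-0.25,"dz":0,"ax":0,"ay":0,"az":0}]'
python3 -m inch '[{"dx":0.2,"dy":0,"dz":0.15,"ax":0,"ay":0,"az":0},{"dx":0.2,"dy":0,"dz":0.15,"ax":0,"ay":0,"az":0},{"dx":0,"dy":0,"dz":0,"ax":0,"ay":0,"az":0},{"dx":0,"dy":0,"dz":0,"ax":0,"ay":0,"az":0},{"dx":0,"dy":0,"dz":0,"ax":0,"ay":0,"az":0}]'
python3 - <<'E'
from h import *;import cv2
d=robot.get_image("wrist");cv2.imwrite("pics/w10.png",cv2.resize(d["frame"][40:310,150:480,::-1],(733,600),interpolation=cv2.INTER_CUBIC))
for z in (.11,.1005): print(z,fwrist(d,[.5535,-.128,z]))
d=robot.get_image("side");cv2.imwrite("pics/s10.png",cv2.resize(d["frame"][150:270,260:420,::-1],(800,600),interpolation=cv2.INTER_CUBIC))
E
```

```text
clock: 10.23
tcp_pos: [0.4994, -0.1017, 0.2343]
ee_rot: [-89.9, -0.1, -63.1]
wrist_force: [-0.2, -0.0, 0.3]
finger_gap: -0.004
clock: 10.65
tcp_pos: [0.5527, -0.1278, 0.2311]
ee_rot: [-90.0, 0.0, -63.0]
wrist_force: [-0.8, -0.9, 0.1]
finger_gap: -0.0
0.11 (np.float64(319.0970142183385), np.float64(191.8764283156953))
0.1005 (np.float64(319.03592216431304), np.float64(188.8494119763857))
```

View pics/w10.png

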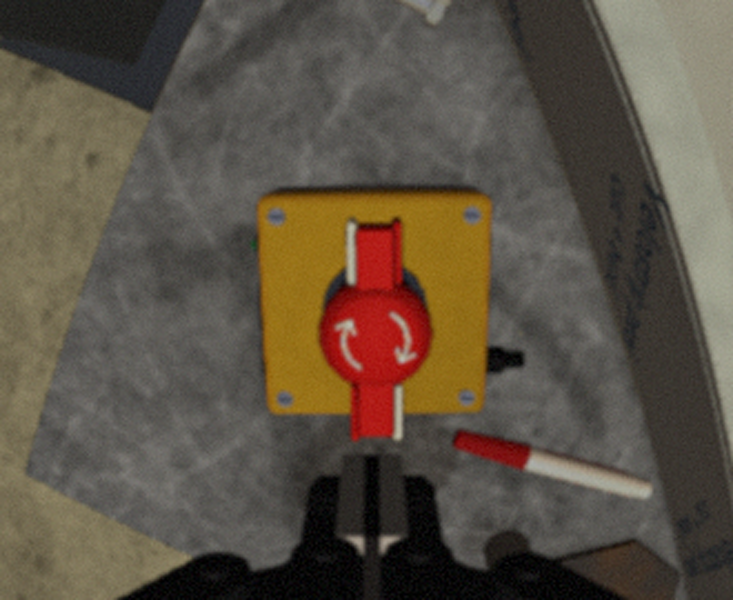

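View pics/s10.png

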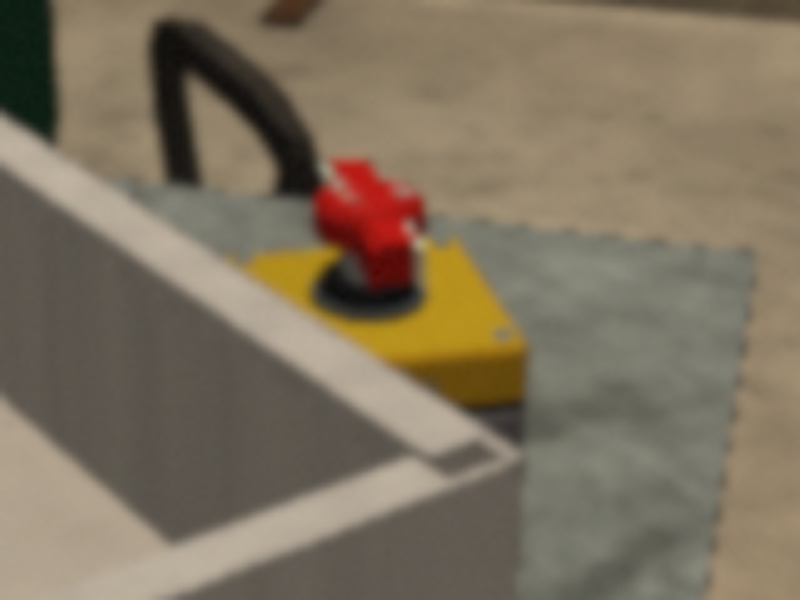

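The side view shows the head about 20 zoomed px higher than when it was latched, with the box in the same place. The wrist view shows the wings (353-403 top, 350-402 bottom) parallel to the box sides, and the pen and offcut where they were. The hand is well clear, so I'm handing in.

```bash
python3 -c "
from rig import robot
print(robot.hand_in())"
```

```text
the job is handed in; nothing more can be done
None
```

The emergency-stop test is done and handed in at about 10.7 s on the robot's clock. No verdict is reported.

- **Press:** I pressed the head straight down with shut fingers until it hit the bottom stop at about 11 N. I then lifted the hand clear, and the wrist and side pictures showed the head staying down.
- **Twist:** I pushed the left white pad round clockwise with the side of the shut fingers, about 42°. The readings between moves were about 2 to 4 N. The head sprang up, and I backed off along the same arc so it could turn back.
- **Last checks:** The pictures show the head up and the wings back in line with the box. By eye, the station, pen and offcut look unmoved. The bolt was only partly in the last picture, and the hand never went near it. The fingers were about 120 mm above the head, touching nothing.

The first set of moves was refused for missing keys, so nothing moved then. No check failed or disagreed afterwards. I judged the press and turn from pictures and forces, because the joint values cannot be read directly.

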